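# Back the four oak frames

### The job

Fit the four brass easel backs (the plates with an upright leg) into the four oak frames: lay each back flat inside the opening of the frame of its own shape and size, large square in large square, large round in large round, and the small ones likewise. Set them down rather than letting them drop, and leave the two cork pads where they lie.

Things in the scene. Friction and masses are not known exactly. Their poses are not given: they have to be found in the camera images.
- back_large_square_grip (a point): Grip point of the large square easel back, a loose brass part: a flat square plate 72 mm on each side, 4 mm thick, with a plain upright leg standing on its middle (34 mm along x, 12 mm thick along y, top 48 mm above the underside) and a thin steel hinge pin beside the leg's foot. The point lies inside the leg, over the plate's centre, 34 mm above the underside; z is up; the plate edges run along x and y; grip the leg across y. It lies plate down on the bench; about 240 g.
- back_large_round_grip (a point): Grip point of the large round easel back, a loose brass part: a flat round plate 72 mm across, 4 mm thick, with a plain upright leg standing on its middle (34 mm along x, 12 mm thick along y, top 48 mm above the underside) and a thin steel hinge pin beside the leg's foot. The point lies inside the leg, over the plate's centre, 34 mm above the underside; z is up; grip the leg across y. It lies plate down on the bench; about 200 g.
- back_small_square_grip (a point): Grip point of the small square easel back, a loose brass part: a flat square plate 52 mm on each side, 4 mm thick, with a plain upright leg standing on its middle (34 mm along x, 12 mm thick along y, top 48 mm above the underside) and a thin steel hinge pin beside the leg's foot. The point lies inside the leg, over the plate's centre, 34 mm above the underside; z is up; the plate edges run along x and y; grip the leg across y. It lies plate down on the bench; about 150 g.
- back_small_round_grip (a point): Grip point of the small round easel back, a loose brass part: a flat round plate 52 mm across, 4 mm thick, with a plain upright leg standing on its middle (34 mm along x, 12 mm thick along y, top 48 mm above the underside) and a thin steel hinge pin beside the leg's foot. The point lies inside the leg, over the plate's centre, 34 mm above the underside; z is up; grip the leg across y. It lies plate down on the bench; about 120 g.
- frame_large_square: The large square oak frame, fixed, lying flat: square, opening 92 mm on each side, outside 124 mm, rails 16 mm wide and 12 mm high, open through. Origin at the centre of the opening at the frame's underside, which is the surface that a back laid in it rests on (the top of the grey cast-iron turntable, a disc 190 mm across and 30 mm high, which does not turn); z is up, x and y along the rails.
- frame_large_round: The large round oak frame, fixed, lying flat: a ring, opening 92 mm across, outside 124 mm, rails 16 mm wide and 12 mm high, open through. Origin at the centre of the opening at the frame's underside, which is the surface that a back laid in it rests on (the bench top); z is up.
- frame_small_square: The small square oak frame, fixed, lying flat: square, opening 72 mm on each side, outside 104 mm, rails 16 mm wide and 12 mm high, open through. Origin at the centre of the opening at the frame's underside, which is the surface that a back laid in it rests on (the bench top); z is up, x and y along the rails.
- frame_small_round: The small round oak frame, fixed, lying flat: a ring, opening 72 mm across, outside 104 mm, rails 16 mm wide and 12 mm high, open through. Origin at the centre of the opening at the frame's underside, which is the surface that a back laid in it rests on (the bench top); z is up.
- cork_pad0: Bystander: one of two alike loose round cork bumper pads, 34 mm across, 8 mm high, lying flat on the bench among the work; origin at the centre of its underside, 12 g. Leave it alone.
- cork_pad1: Bystander: one of two alike loose round cork bumper pads, 34 mm across, 8 mm high, lying flat on the bench among the work; origin at the centre of its underside, 12 g. Leave it alone.

How it is judged:
By the outcome, as a careful person would: the job done as asked, in the order asked, and still so for the second after the job is handed in, with the robot touching nothing.
It also fails if it takes over 122 s, if anything falls off the work surface, if the arm or the gripper's body presses on something with over 40 N, if the wrist force passes 120 N, or if a joint passes its speed limit or range.

### The arm

A 7-joint arm with a two-finger parallel gripper is mounted at the origin on the work surface. World frame = base frame: x ahead of the robot, y to its left, z up, the work surface at z = 0. Lengths are in mm, angles in rad, forces in N, time in s.
With the tool pointing down it reaches from about 400 to 875 mm from the base axis. Payload 6.5 kg.
Tool frame: the origin (TCP) lies on the centre line of the jaws, within the pads' length; the fingertips stand 8 mm ahead of it and the grasp point (between the pads) lies 11 mm behind it (manip.finger_overhang is the z of the fingertips in the tool frame, in mm); z points along the fingers, y is the direction in which the jaws open and shut (so a half turn about z gives the same grasp; the last joint's range is limited). The gripper opens to 85 mm and grips with 20 to 120 N. Pads are 22 mm wide; open, the fingers measure 114 mm over their backs; the gripper's body (76 mm by 85 mm) begins 54 mm behind the grasp point. The pads swing forward as they close: fully open they stand 13 mm farther back than shut.
Start: joints at [1.135, 0.536, -0.004, 1.538, 0.003, 1.067, -0.071], TCP at [234.924, -606.053, 239.29] pointing down, gripper open.
Joint ranges: [-2.7, 2.7], [-0.37, 2.16], [-1.27, 1.26], [0.24, 2.4], [-1.31, 4.45], [0.19, 1.91], [-2.76, 2.76]. Speed limits (rad/s): [2.39, 2.39, 3.14, 3.14, 3.14, 3.14, 3.14].

### API

Orientations are given as a 3x3 rotation matrix whose columns are the frame's x, y, z axes.
In Python, from workcell import manip, cams gives the robot as it stands.
- The arm moves only by the tool jog_arm, never from a script. Its argument "plan" is a list of rows, each a list of 7 numbers: the turn, a rotation vector about the tool's x, y, z as a fraction of full scale, then the shift along the tool's x, y, z as a fraction of full scale, then the closure, from 0 (fully open) to 1 (shut). In form: [[ax, ay, az, dx, dy, dz, jaw], ...]. A call has 1 to 20 rows; each row is the pose to reach, as a shift and turn from the pose commanded when the call began, along the tool's axes at that moment; what a row does not reach only later rows make up. Full scale, the value 1, is 0.1 m for a shift and 30 degrees for a turn. A row lasts 1/10 s, in which the tool goes at most 50 mm and 8.59 degrees, less where a joint would pass 70% of its speed; a pose out of reach is approached as far as the arm can. A call with a number of a shift or a turn outside -1 to 1 is refused whole. A call with a gripper value outside its range is refused whole. The fingers move at their own pace and stop on an object; "newtons" is the grip in N (left out, the last holds). Time passes only in rows, so rows that repeat a pose let the fingers close. It gives the time, the measured TCP pose, the force and the opening at its end, in the units of the state.
- manip.sense(): the state, without advancing time (a new reading comes with each control period).
- cams.grab_frame(name): name is "side" or "top" or "wrist"; returns a dict with "frame" (420x560x3 uint8, red, green, blue), "range_z" (420x560 float32, mm along the optical axis (not along the pixel's ray), 0 where there is no reading), "mtx" (3x3 intrinsics, pixels), "world_to_cam" (4x4, takes a point from world to camera coordinates); the wrist camera has in their place "mount" (4x4, takes a point from camera to tool coordinates, whose origin is the TCP and whose axes are the flange's). Camera axes: x right, y up, looking along -z (the intrinsics and any distortion apply to the point x, -y, -z); pixel columns grow to the right and rows downward; lengths in mm; the calibration is good to about 2 mm. A picture is of the moment at which its call begins: read the wrist's pose just before it.
- manip.sign_off(): hands the job in, once; it reports no verdict.
The state is a dict: "clock": time; "qpos": joint angles; "qvel": joint speeds; "joint_torque": joint torques, N m; "tcp_pos": TCP position; "ee_rot": TCP orientation; "wrist_force": force on the tool from outside, world axes, zero at the start; "wrist_torque": the same for the moment, N m; "gripper_width": opening from 0.0 (shut) to 1.0 (fully open).
Only numpy, scipy, OpenCV 4.12 (cv2) and the standard library are available. Lean on these libraries where they do the work, as an engineer would, in place of code of your own. Each camera call takes 0.05 s, during which the arm holds its last target. There are 200 camera calls.

## Working session

There is one attempt and no reset: what is moved stays moved. The work goes in short steps, Python scripts to look and compute and a tool call to move; the robot and the scene stay as the last step left them, time stands still between calls to the robot, and variables do not carry over. Pictures are saved under pics/ and viewed, about 12 in all and at most 16, crops included, and the job is handed in when it is done.

Besides the shell and the picture viewer there is one more tool, called after ">>>" by a JSON object that holds its "name" and its "arguments". jog_arm: Moves the arm, as the interface text tells. Its arguments: {"type":"object","properties":{"plan":{"type":"array"},"newtons":{"type":"number"}},"required":["plan"]}

```bash
mkdir -p pics; ls
python3 - <<'E'
from workcell import manip, cams
import cv2,numpy as np
s=manip.sense(); print({k:np.round(v,3).tolist() for k,v in s.items()}, manip.finger_overhang)
for n in ("top","side"):
    g=cams.grab_frame(n); cv2.imwrite(f"pics/{n}0.png",g["frame"][:,:,::-1]); np.savez(f"{n}0.npz",**g)
    print(n,np.round(g["mtx"],1).tolist(),np.round(g["world_to_cam"],3).tolist(),[k for k in g])
E
```

```text
pics
{'clock': 0.0, 'qpos': [1.135, 0.537, -0.004, 1.539, 0.003, 1.067, -0.071], 'qvel': [0.001, -0.001, -0.001, -0.0, 0.0, -0.001, 0.001], 'joint_torque': [0.0, -58.341, 1.049, -25.91, 0.012, 0.01, -0.0], 'tcp_pos': [234.683, -605.49, 238.398], 'ee_rot': [[0.932, 0.361, -0.001], [0.361, -0.932, 0.002], [-0.0, -0.002, -1.0]], 'wrist_force': [0.386, 0.446, 0.553], 'wrist_torque': [-0.007, -0.014, -0.021], 'gripper_width': 1.001} 8.0
top [[436.6, 0.0, 285.8], [0.0, 436.6, 211.0], [0.0, 0.0, 1.0]] [[0.036, -0.999, 0.006, -22.183], [0.98, 0.037, 0.198, -498.529], [-0.198, -0.001, 0.98, -1005.407], [0.0, 0.0, 0.0, 1.0]] ['frame', 'range_z', 'mtx', 'world_to_cam']
side [[506.5, 0.0, 274.3], [0.0, 506.5, 212.7], [0.0, 0.0, 1.0]] [[0.977, -0.214, -0.008, -499.623], [0.165, 0.729, 0.665, -118.948], [-0.137, -0.65, 0.747, -1055.223], [0.0, 0.0, 0.0, 1.0]] ['frame', 'range_z', 'mtx', 'world_to_cam']
```

View pics/top0.png

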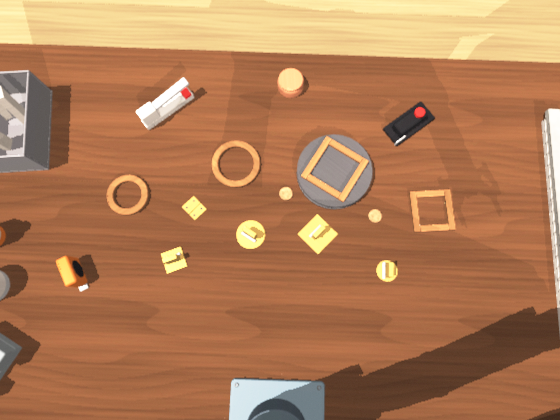

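View pics/side0.png

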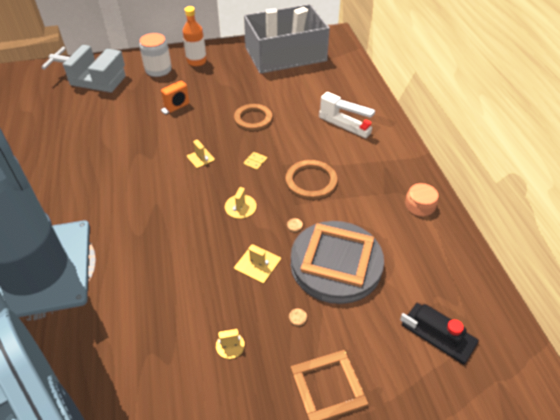

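The top view shows these frames (px): small round (127,194), large round (236,163), large square on the turntable (335,168) and small square (432,210). The backs are small square (174,260), large round (251,235), large square (318,233) and small round (387,271). The corks are at (286,193) and (375,215). The yellow flat thing at (194,208) is clutter with no leg.

```bash
cat > h.py <<'E'
import numpy as np, cv2
def cloud(g,R=None,t=None):
    z=g["range_z"].astype(float); K=g["mtx"]; v,u=np.mgrid[:z.shape[0],:z.shape[1]]
    c=np.stack([(u-K[0,2])/K[0,0]*z,-(v-K[1,2])/K[1,1]*z,-z],-1)
    if R is None:
        W=np.linalg.inv(g["world_to_cam"]); R,t=W[:3,:3],W[:3,3]
    P=c@R.T+t; P[z<=0]=np.nan; return P
E
python3 - <<'E'
from h import *
px={'Fsr':(127,194,30),'Flr':(236,163,34),'Fls':(335,168,44),'Fss':(432,210,34),'Bss':(174,260,18),'Blr':(251,235,22),'Bls':(318,233,26),'Bsr':(387,271,18),'c0':(286,193,9),'c1':(375,215,9)}
g=dict(np.load("top0.npz")); P=cloud(g)
gs=dict(np.load("side0.npz")); Q=cloud(gs)
hsv=cv2.cvtColor(g["frame"],cv2.COLOR_RGB2HSV); hs=cv2.cvtColor(gs["frame"],cv2.COLOR_RGB2HSV)
def stat(n,X,H):
    z=X[:,2]
    if n[0]=='B':
        l=X[z>30]; (c,_,a)=cv2.minAreaRect(l[:,:2].astype(np.float32)); 
        m=(H[:,0]>20)&(H[:,0]<35)&(H[:,1]>110)&(H[:,2]>90)&(z<12)&(z>-3); p=X[m,:2].astype(np.float32)
        e=np.linalg.eigh(np.cov(l[:,:2].T))[1][:,1]
        print(n,'leg mean',l.mean(0).round(1),len(l),'ang',round(np.degrees(np.arctan2(e[1],e[0])),1),'rect',np.round(cv2.minAreaRect(l[:,:2].astype(np.float32))[0],1),'plate',[np.round(q,1) for q in cv2.minAreaRect(p)],'circ',np.round(cv2.minEnclosingCircle(p)[0],1),'z',np.median(X[m,2]).round(1),'top',np.percentile(z,99).round(1))
    else:
        lo={'Fls':36}.get(n,5); m=z>lo
        p=X[m,:2].astype(np.float32); print(n,len(p),[np.round(q,1) for q in cv2.minAreaRect(p)],'circ',[np.round(q,1) for q in cv2.minEnclosingCircle(p)],'z',np.nanmedian(z[m]).round(1))
for n,(u,v,r) in px.items():
    s=np.s_[v-r:v+r+1,u-r:u+r+1]; X=P[s].reshape(-1,3); H=hsv[s].reshape(-1,3); k=~np.isnan(X[:,0])
    stat(n,X[k],H[k])
    cen=P[v,u,:2] if n[0]!='F' else np.nanmedian(X[:,:2],0)
    d=np.hypot(*(Q[...,:2]-cen).transpose(2,0,1)); m=d<r*2.5; print('   side ',end=''); stat(n,Q[m],hs[m])
    
print('bench z top',np.nanmedian(P[280:330,200:350,2]),'side',np.nanmedian(Q[330:400,150:280,2]))
g6=cv2.resize(g["frame"][150:300,110:470],(792,330),interpolation=cv2.INTER_CUBIC);cv2.imwrite("pics/crop.png",g6[:,:,::-1])
E
```

```text
Fsr 735 [array([545.1, 398.6]), array([127.2, 129.6]), np.float64(3.9)] circ [array([531.5, 402.9]), np.float64(77.5)] z 11.5
   side Fsr 463 [array([538.7, 395.3]), array([102.7, 102.9]), np.float64(1.4)] circ [array([534.4, 396.5]), np.float64(56.0)] z 10.7
Flr 863 [array([630.8, 126.8]), array([185.3, 165.4]), np.float64(9.1)] circ [array([627.5, 132.5]), np.float64(118.2)] z 11.8
   side Flr 784 [array([630.8, 127.1]), array([124.4, 123.7]), np.float64(51.3)] circ [array([631. , 128.9]), np.float64(64.5)] z 10.6
Fls 1128 [array([ 613.7, -120.5]), array([123.8, 126.7]), np.float64(59.8)] circ [array([ 614.4, -120.9]), np.float64(86.5)] z 42.1
   side Fls 1470 [array([ 617.4, -122.2]), array([128.1, 123.8]), np.float64(59.9)] circ [array([ 617.3, -123. ]), np.float64(86.2)] z 40.9
Fss 1017 [array([ 525.1, -376.2]), array([175. , 177.3]), np.float64(1.1)] circ [array([ 531. , -378.3]), np.float64(118.9)] z 12.0
   side Fss 1957 [array([ 525.3, -372.6]), array([104.5, 105.6]), np.float64(5.4)] circ [array([ 526.1, -372. ]), np.float64(71.6)] z 11.0
Bss leg mean [374.4 267.3  45.9] 96
[... 1231 characters left out ...]
8.0 rect [ 370.9 -258.5] plate [array([ 365.9, -254.3]), array([50., 53.]), np.float64(45.1)] circ [ 365.7 -254. ] z 2.7 top 48.8
c0 126 [array([555.8,  -2.7]), array([39.7, 35.7]), np.float64(2.3)] circ [array([557.4,  -3.9]), np.float64(24.7)] z 8.1
   side c0 123 [array([555.3,  -4. ]), array([34.2, 31.1]), np.float64(75.9)] circ [array([557.3,  -4.1]), np.float64(18.1)] z 7.2
c1 143 [array([ 505.9, -230. ]), array([43.1, 45. ]), np.float64(89.3)] circ [array([ 510.2, -230. ]), np.float64(28.2)] z 8.2
   side c1 200 [array([ 506.8, -228.7]), array([31.4, 31.6]), np.float64(52.3)] circ [array([ 507.6, -229.1]), np.float64(17.4)] z 7.1
bench z top 0.7261608026248041 side -0.5093373840624054
```

View pics/crop.png

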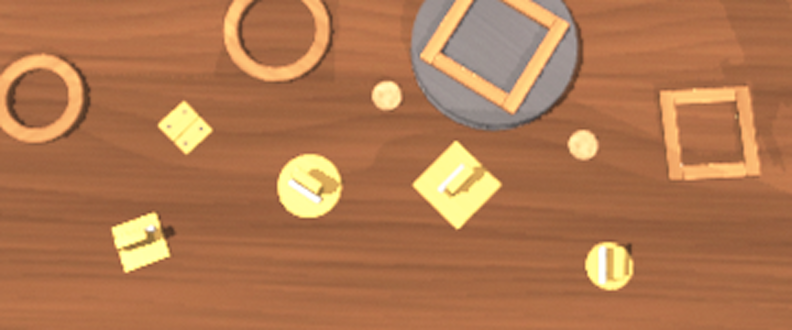

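The crop confirms the layout: each back has an upright leg, and the yellow square with four dots has none. Next I refine the frames and write a helper that plans the moves.

```bash
cat > go.py <<'E'
# usage: go.py x y z theta_deg [x y z theta ...]: prints per-call end rows in tool axes, full-scale fractions
import sys, numpy as np
from scipy.spatial.transform import Rotation as Ro
from workcell import manip
s=manip.sense(); p=np.array(s["tcp_pos"]); R=np.array(s["ee_rot"])
print('at',p.round(1),'th',np.degrees(np.arctan2(R[1,0],R[0,0])).round(1),'q7',round(s["qpos"][6],2),'w',round(s["gripper_width"],3),'F',np.round(s["wrist_force"],1),'t',round(s["clock"],1))
first=True
for w in np.array(sys.argv[1:],float).reshape(-1,4):
    th=np.arctan2(R[1,0],R[0,0]); dth=np.radians(w[3])-th; dth=(dth+np.pi)%(2*np.pi)-np.pi
    d=R.T@(w[:3]-p); n=int(max(1,np.ceil(np.linalg.norm(d)/110),np.ceil(abs(np.degrees(dth))/29)))
    for i in range(n):
        k=n-i; th=np.arctan2(R[1,0],R[0,0]); t=np.radians(w[3])-th; t=(t+np.pi)%(2*np.pi)-np.pi
        rows=np.round(np.r_[0,0,-np.degrees(t)/30/k,(R.T@(w[:3]-p))/100/k],2)
        if first and k==1: # level the tool in a closing correction
            pass
        print(rows.tolist())
        p=p+R@(rows[3:]*100); R=R@Ro.from_rotvec(np.radians(30)*rows[:3]).as_matrix()
    print('-> ',p.round(1))
E
python3 - <<'E'
from h import *
from scipy.optimize import least_squares
G={n:dict(np.load(n+"0.npz")) for n in("top","side")}
for f,c,r,z0 in(('Fsr',(537,396),44,5),('Flr',(631,127.5),54,5),('Fls',(615,-121),54,36),('Fss',(525,-374),44,5)):
    for n in G:
        P=cloud(G[n]).reshape(-1,3); d=np.hypot(P[:,0]-c[0],P[:,1]-c[1]); lim=1.62*r if f[2]=='s' else 1.4*r
        X=P[(d<lim)&(P[:,2]>z0)&(P[:,2]<z0+12),:2]
        X=X.astype(float)
        if f[2]=='r':
            s=least_squares(lambda q:np.hypot(X[:,0]-q[0],X[:,1]-q[1])-r,c,loss='soft_l1'); print(f,n,s.x.round(1),len(X),s.cost/len(X))
        else:
            def fun(q):
                u=X-q[:2]; C,S=np.cos(q[2]),np.sin(q[2]); return np.maximum(abs(C*u[:,0]+S*u[:,1]),abs(-S*u[:,0]+C*u[:,1]))-r
            s=min((least_squares(fun,(*c,a),loss='soft_l1') for a in np.radians([0,20,40,60,80])),key=lambda s:s.cost); print(f,n,s.x[:2].round(1),np.degrees(s.x[2])%90,len(X),s.cost/len(X))
E
python3 go.py 455 -85 150 137
```

```text
Fsr top [533.2 397.3] 728 3.593336271039026
Fsr side [537.8 392.9] 463 3.540977031143383
Flr top [624.9 130. ] 845 3.6828331891118444
Flr side [629.3 125.6] 784 3.62601196969191
Fls top [ 612.6 -120.2] 59.741798409432064 1124 3.4377309804640177
Fls side [ 616.5 -124.3] 60.062415270700136 1466 3.4589529657595204
Fss top [ 521.2 -369.6] 5.865015251041742 948 3.874108560559565
Fss side [ 524.6 -373.7] 5.195328818031774 1951 3.424027192880974
at [ 234.7 -605.5  238.5] th 21.2 q7 -0.07 w 1.002 F [-0.5  0.9  0.1] t 0.1
[0.0, 0.0, -0.64, 0.66, -0.68, 0.15]
[0.0, 0.0, -0.64, 0.84, -0.42, 0.15]
[0.0, 0.0, -0.65, 0.93, -0.12, 0.15]
[0.0, 0.0, -0.64, 0.92, 0.2, 0.15]
[0.0, 0.0, -0.65, 0.81, 0.49, 0.15]
[0.0, 0.0, -0.64, 0.6, 0.72, 0.14]
->  [454.6 -85.  150.1]
```

>>> {"name": "jog_arm", "arguments": {"plan": [[0,0,-0.15,0.15,-0.16,0.04,0],[0,0,-0.32,0.33,-0.34,0.08,0],[0,0,-0.48,0.5,-0.51,0.12,0],[0,0,-0.64,0.66,-0.68,0.15,0]]}}

```text
clock: 0.5
tcp_pos: [272.1, -517.4, 223.6]
ee_rot: [[0.759, 0.651, -0.0], [0.651, -0.759, 0.001], [0.0, -0.001, -1.0]]
wrist_force: [0.7, 0.0, 0.3]
gripper_width: 0.994
```

>>> {"name": "jog_arm", "arguments": {"plan": [[0,0,-0.21,0.28,-0.14,0.05,0],[0,0,-0.42,0.56,-0.28,0.1,0],[0,0,-0.64,0.84,-0.42,0.15,0]]}}

```text
clock: 0.8
tcp_pos: [308.8, -431.0, 208.8]
ee_rot: [[0.502, 0.865, -0.0], [0.865, -0.502, 0.0], [0.0, -0.001, -1.0]]
wrist_force: [0.8, 0.8, 1.3]
gripper_width: 0.999
```

>>> {"name": "jog_arm", "arguments": {"plan": [[0,0,-0.21,0.31,-0.04,0.05,0],[0,0,-0.42,0.62,-0.08,0.1,0],[0,0,-0.65,0.93,-0.12,0.15,0],[0,0,-0.65,0.93,-0.12,0.15,0]]}}

```text
clock: 1.2
tcp_pos: [346.8, -341.5, 193.5]
ee_rot: [[0.18, 0.984, -0.001], [0.984, -0.18, 0.003], [0.003, -0.001, -1.0]]
wrist_force: [-0.6, -0.1, 0.1]
gripper_width: 0.999
```

```bash
python3 go.py 455 -85 150 137
```

```text
at [ 346.8 -341.5  193.5] th 79.6 q7 0.38 w 0.999 F [-0.6 -0.1  0.1] t 1.2
[0.0, 0.0, -0.64, 0.91, 0.2, 0.15]
[0.0, 0.0, -0.64, 0.79, 0.49, 0.15]
[0.0, 0.0, -0.63, 0.58, 0.71, 0.14]
->  [454.6 -85.3 150.3]
```

>>> {"name": "jog_arm", "arguments": {"plan": [[0,0,-0.21,0.3,0.07,0.05,0],[0,0,-0.42,0.6,0.14,0.1,0],[0,0,-0.64,0.91,0.2,0.15,0]]}}

```text
clock: 1.5
tcp_pos: [382.3, -260.3, 179.1]
ee_rot: [[-0.146, 0.989, -0.0], [0.989, 0.146, -0.0], [-0.0, -0.0, -1.0]]
wrist_force: [0.1, -0.2, 0.0]
gripper_width: 1.002
```

>>> {"name": "jog_arm", "arguments": {"plan": [[0,0,-0.21,0.26,0.16,0.05,0],[0,0,-0.42,0.53,0.33,0.1,0],[0,0,-0.64,0.79,0.49,0.15,0]]}}

```text
clock: 1.8
tcp_pos: [419.6, -174.7, 164.1]
ee_rot: [[-0.464, 0.886, 0.0], [0.886, 0.464, -0.0], [-0.0, -0.0, -1.0]]
wrist_force: [-0.1, -0.7, 0.8]
gripper_width: 1.002
```

>>> {"name": "jog_arm", "arguments": {"plan": [[0,0,-0.21,0.2,0.24,0.05,0],[0,0,-0.42,0.4,0.48,0.1,0],[0,0,-0.63,0.58,0.71,0.14,0],[0,0,-0.63,0.58,0.71,0.14,0],[0,0,-0.63,0.58,0.71,0.14,0]]}}

```text
clock: 2.3
tcp_pos: [455.4, -91.4, 150.1]
ee_rot: [[-0.723, 0.691, -0.001], [0.691, 0.723, -0.0], [0.0, -0.001, -1.0]]
wrist_force: [0.3, -0.8, -0.3]
gripper_width: 0.999
```

```bash
cat > wr.py <<'E'
import sys
from h import *
from workcell import manip,cams
s=manip.sense(); g=cams.grab_frame("wrist"); M=g["mount"]; R=np.array(s["ee_rot"]); t=np.array(s["tcp_pos"])
P=cloud(g,R@M[:3,:3],R@M[:3,3]+t); np.savez(sys.argv[1]+".npz",P=P,frame=g["frame"],mtx=g["mtx"],mount=M)
cv2.imwrite(f"pics/{sys.argv[1]}.png",g["frame"][:,:,::-1])
E
python3 wr.py w1; python3 -c "
import numpy as np;d=np.load('w1.npz');print(d['mount'].round(2).tolist(),d['mtx'].round(0).tolist());P=d['P'];print(P[::60,::70].round(0).reshape(-1,3).tolist())"; python3 go.py 455 -85 23 137
```

```text
[[0.0, 0.95, 0.33, 85.1], [1.0, -0.0, -0.0, 0.92], [-0.0, 0.33, -0.95, -135.01], [0.0, 0.0, 0.0, 1.0]] [[374.0, 0.0, 278.0], [0.0, 374.0, 210.0], [0.0, 0.0, 1.0]]
[[227.0, -133.0, -0.0], [260.0, -98.0, -0.0], [293.0, -64.0, 1.0], [326.0, -30.0, 1.0], [358.0, 4.0, 0.0], [391.0, 39.0, -1.0], [423.0, 71.0, 5.0], [446.0, 84.0, 48.0], [248.0, -165.0, 0.0], [283.0, -129.0, -0.0], [317.0, -93.0, 0.0], [351.0, -57.0, 1.0], [386.0, -22.0, 2.0], [420.0, 14.0, 0.0], [453.0, 49.0, 5.0], [489.0, 87.0, -1.0], [272.0, -200.0, 1.0], [308.0, -163.0, 0.0], [344.0, -125.0, 1.0], [380.0, -88.0, 0.0], [416.0, -50.0, 1.0], [451.0, -13.0, 2.0], [488.0, 25.0, 0.0], [524.0, 63.0, 0.0], [297.0, -241.0, 0.0], [335.0, -201.0, 1.0], [373.0, -161.0, 1.0], [411.0, -122.0, -0.0], [442.0, -75.0, 37.0], [487.0, -42.0, 1.0], [525.0, -2.0, -0.0], [563.0, 37.0, 0.0], [326.0, -286.0, -0.0], [366.0, -240.0, 4.0], [406.0, -201.0, 1.0], [446.0, -159.0, 0.0], [486.0, -117.0, 1.0], [526.0, -75.0, 0.0], [567.0, -33.0, -1.0], [nan, nan, nan], [357.0, -337.0, -1.0], [400.0, -290.0, 1.0], [414.0, -117.0, 172.0], [486.0, -202.0, -1.0], [528.0, -157.0, -0.0], [551.0, -104.0, 31.0], [489.0, -47.0, 162.0], [655.0, -23.0, 0.0], [394.0, -392.0, 0.0], [439.0, -344.0, 0.0], [424.0, -118.0, 192.0], [529.0, -248.0, 1.0], [556.0, -184.0, 30.0], [597.0, -141.0, 30.0], [482.0, -56.0, 193.0], [678.0, -56.0, 30.0]]
at [455.1 -92.2 150.1] th 136.2 q7 0.59 w 1.0 F [ 0.3 -0.1 -0. ] t 2.4
[0.0, 0.0, -0.01, 0.03, 0.03, 0.64]
[0.0, 0.0, -0.02, 0.02, 0.02, 0.63]
->  [454.8 -85.2  23.1]
```

View pics/w1.png

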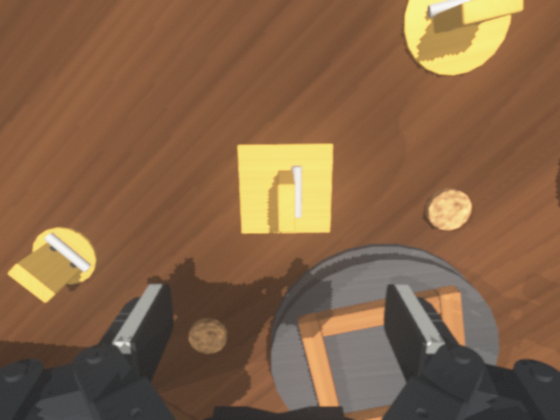

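The wrist view shows the large square back centred at about (287,189) px. Its leg, about (287,203), runs vertically in the picture, with the pin at its side (297,190). I measure it from this cloud.

```bash
cat > back.py <<'E'
# back.py file cx cy half : leg / plate / pin estimate from a wrist cloud near (cx,cy)
import sys
from h import *
d=np.load(sys.argv[1]+".npz"); P=d["P"].reshape(-1,3); C=d["frame"].reshape(-1,3); c=np.array(sys.argv[2:4],float); h=float(sys.argv[4])
H=cv2.cvtColor(d["frame"],cv2.COLOR_RGB2HSV).reshape(-1,3)
m=(np.hypot(*(P[:,:2]-c).T)<h)&(P[:,2]<60); X=P[m]; H=H[m]
f=lambda p:[np.round(q,1).tolist() for q in cv2.minAreaRect(p[:,:2].astype(np.float32))]
top=X[(X[:,2]>44)&(H[:,1]>80)]; pl=X[(H[:,0]>20)&(H[:,0]<35)&(H[:,1]>110)&(X[:,2]<8)&(X[:,2]>2)]; pin=X[(H[:,1]<60)&(H[:,2]>120)&(X[:,2]>2)]
for n,a in(('legtop',top),('plate',pl),('pin',pin)):
    if len(a)>3: print(n,len(a),'rect',f(a),'circ',np.round(cv2.minEnclosingCircle(a[:,:2].astype(np.float32))[0],1),'z',np.percentile(a[:,2],[5,50,95]).round(1))
E
python3 back.py w1 455 -85 60
```

```text
legtop 839 rect [[456.9, -83.7], [11.7, 34.0], 46.9] circ [457.  -83.7] z [46.8 48.3 49.3]
plate 5959 rect [[456.8, -83.8], [71.2, 71.4], 47.1] circ [456.7 -83.6] z [3.3 4.4 5.5]
pin 331 rect [[462.9, -77.4], [6.7, 40.2], 47.8] circ [462.5 -77.9] z [ 9.6 11.2 47.7]
```

```bash
python3 go.py 457 -83.7 70 137 457 -83.7 25 137
```

```text
at [455.1 -92.2 150.1] th 136.2 q7 0.59 w 1.0 F [ 0.3 -0.1 -0. ] t 2.4
[0.0, 0.0, -0.03, 0.04, 0.07, 0.8]
->  [457.  -84.4  70.1]
[0.0, 0.0, 0.0, 0.0, 0.01, 0.45]
->  [457.7 -83.7  25.1]
```

>>> {"name": "jog_arm", "arguments": {"plan": [[0,0,-0.03,0.04,0.07,0.2,0],[0,0,-0.03,0.04,0.07,0.45,0],[0,0,-0.03,0.04,0.07,0.7,0],[0,0,-0.03,0.04,0.07,0.8,0],[0,0,-0.03,0.04,0.07,0.8,0],[0,0,-0.03,0.04,0.07,0.8,0]]}}

```text
clock: 2.95
tcp_pos: [457.8, -83.9, 70.9]
ee_rot: [[-0.734, 0.679, 0.001], [0.679, 0.734, -0.0], [-0.001, 0.0, -1.0]]
wrist_force: [-0.1, -0.1, -0.4]
gripper_width: 1.001
```

```bash
python3 go.py 457 -83.7 25 137
```

```text
at [457.8 -83.9  70.9] th 137.2 q7 0.47 w 1.001 F [-0.1 -0.1 -0.4] t 3.0
[0.0, 0.0, 0.01, 0.01, -0.0, 0.46]
->  [457.1 -83.2  24.9]
```

>>> {"name": "jog_arm", "arguments": {"plan": [[0,0,0,0,0,0.2,0],[0,0,0,0,0,0.36,0],[0,0,0,0,0,0.46,0],[0,0,0,0,0,0.46,0],[0,0,0,0,0,0.46,0.5],[0,0,0,0,0,0.46,0.75],[0,0,0,0,0,0.46,1],[0,0,0,0,0,0.46,1],[0,0,0,0,0,0.46,1],[0,0,0,0,0,0.46,1],[0,0,0,0,0,0.46,1],[0,0,0,0,0,0.46,1],[0,0,0,0,0,0.46,1],[0,0,0,0,0,0.46,1],[0,0,0,0,0,0.46,1]], "newtons": 50}}

```text
clock: 4.45
tcp_pos: [457.6, -83.4, 24.6]
ee_rot: [[-0.735, 0.678, 0.0], [0.678, 0.735, -0.0], [-0.0, -0.0, -1.0]]
wrist_force: [-0.4, -0.0, 5.2]
gripper_width: 0.135
```

>>> {"name": "jog_arm", "arguments": {"plan": [[0,0,0,0,0,-0.1,1],[0,0,0,0,0,-0.3,1],[0,0,0,0,0,-0.55,1],[0,0,0,0,0,-0.8,1],[0,0,0,0,0,-0.9,1],[0,0,0,0,0,-0.9,1],[0,0,0,0,0,-0.9,1],[0,0,0,0,0,-0.9,1]]}}

```text
clock: 5.25
tcp_pos: [456.6, -83.1, 113.2]
ee_rot: [[-0.735, 0.678, -0.002], [0.678, 0.735, 0.0], [0.002, -0.001, -1.0]]
wrist_force: [0.3, 0.2, -2.4]
gripper_width: 0.129
```

```bash
python3 wr.py w2
cat > frame.py <<'E'
# frame.py file name cx cy : fit a frame in a wrist cloud
import sys
from h import *
from scipy.optimize import least_squares
d=np.load(sys.argv[1]+".npz"); P=d["P"].reshape(-1,3); f=sys.argv[2]; c=np.array(sys.argv[3:5],float); r=54 if f[1]=='l' else 44; z0=36 if f=='Fls' else 6
H=cv2.cvtColor(d["frame"],cv2.COLOR_RGB2HSV).reshape(-1,3)
X=P[(np.hypot(*(P[:,:2]-c).T)<1.62*r)&(P[:,2]>z0)&(P[:,2]<z0+9)&(H[:,0]<20)]
def fun(q):
    u=X[:,:2]-q[:2]; C,S=np.cos(q[2]),np.sin(q[2])
    e=np.hypot(*u.T) if f[2]=='r' else np.maximum(abs(C*u[:,0]+S*u[:,1]),abs(-S*u[:,0]+C*u[:,1]))
    return np.maximum(abs(e-r)-7.5,0)+0.02*abs(e-r)   # zero inside the rail band
s=min((least_squares(fun,(*c,a),loss='soft_l1') for a in np.radians([0,20,40,60,80])),key=lambda s:s.cost)
print(f,s.x[:2].round(1),np.degrees(s.x[2])%90,len(X),'cost',s.cost/len(X),'z',np.median(X[:,2]).round(1),'extent',X.min(0).round(),X.max(0).round())
E
python3 frame.py w2 Fls 615 -122; python3 frame.py w1 Fls 615 -122; python3 go.py 615 -122 140 150
```

```text
Fls [ 616.8 -120.4] 59.701487844061454 2144 cost 0.010865494494653382 z 42.1 extent [ 538. -162.   36.] [634. -37.  44.]
Fls [ 617.2 -119.9] 60.001719192008544 4605 cost 0.013888512761595782 z 42.1 extent [ 533. -185.   36.] [654. -37.  45.]
at [456.6 -83.1 113.2] th 137.3 q7 0.53 w 0.133 F [ 0.4  0.1 -2.2] t 5.3
[0.0, 0.0, -0.21, -0.71, 0.39, -0.14]
[0.0, 0.0, -0.21, -0.76, 0.32, -0.13]
->  [ 615.5 -121.9  139.9]
```

View pics/w2.png

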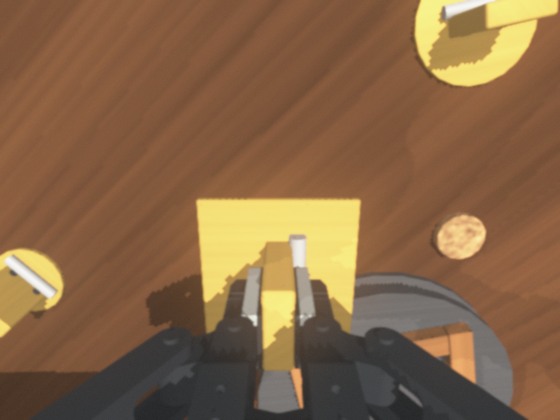

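Held: 0.13 opening matches the 12 mm leg, and the plate hangs level and centred at about (280,270) px. Carrying it to the turntable frame.

>>> {"name": "jog_arm", "arguments": {"plan": [[0,0,-0.05,-0.12,0.06,-0.1,1],[0,0,-0.1,-0.3,0.15,-0.14,1],[0,0,-0.15,-0.5,0.27,-0.14,1],[0,0,-0.21,-0.71,0.39,-0.14,1]]}}

```text
clock: 5.7
tcp_pos: [536.3, -102.8, 127.4]
ee_rot: [[-0.806, 0.592, -0.001], [0.592, 0.806, 0.0], [0.001, -0.001, -1.0]]
wrist_force: [0.2, -0.5, -1.9]
gripper_width: 0.131
```

>>> {"name": "jog_arm", "arguments": {"plan": [[0,0,-0.06,-0.25,0.1,-0.05,1],[0,0,-0.13,-0.5,0.2,-0.1,1],[0,0,-0.18,-0.68,0.28,-0.12,1],[0,0,-0.21,-0.76,0.31,-0.13,1],[0,0,-0.21,-0.76,0.31,-0.13,1],[0,0,-0.21,-0.76,0.31,-0.13,1],[0,0,-0.21,-0.76,0.31,-0.13,1]]}}

```text
clock: 6.4
tcp_pos: [614.3, -122.5, 140.8]
ee_rot: [[-0.865, 0.501, -0.002], [0.501, 0.865, -0.0], [0.002, -0.001, -1.0]]
wrist_force: [-0.2, 0.1, -1.3]
gripper_width: 0.132
```

```bash
python3 go.py 617 -120.3 62 150
```

```text
at [ 614.3 -122.5  140.8] th 149.9 q7 0.82 w 0.132 F [-0.2  0.1 -1.3] t 6.4
[0.0, 0.0, -0.0, -0.01, 0.03, 0.79]
->  [ 616.6 -120.4   61.8]
```

>>> {"name": "jog_arm", "arguments": {"plan": [[0,0,0,-0.01,0.03,0.1,1],[0,0,0,-0.01,0.03,0.3,1],[0,0,0,-0.01,0.03,0.5,1],[0,0,0,-0.01,0.03,0.68,1],[0,0,0,-0.01,0.03,0.77,1],[0,0,0,-0.01,0.03,0.79,1],[0,0,0,-0.01,0.03,0.79,1],[0,0,0,-0.01,0.03,0.79,1],[0,0,0,-0.01,0.03,0.79,1]]}}

```text
clock: 7.3
tcp_pos: [618.7, -120.9, 63.2]
ee_rot: [[-0.865, 0.502, 0.001], [0.502, 0.865, -0.0], [-0.001, 0.001, -1.0]]
wrist_force: [-0.7, -0.6, -2.8]
gripper_width: 0.133
```

```bash
python3 go.py 617 -120.3 54.6 150
```

```text
at [ 618.7 -120.9   63.2] th 149.9 q7 0.77 w 0.133 F [-0.7 -0.6 -2.8] t 7.3
[0.0, 0.0, -0.0, 0.02, -0.0, 0.09]
->  [ 617.  -119.9   54.2]
```

>>> {"name": "jog_arm", "arguments": {"plan": [[0,0,0,0.02,0,0.03,1],[0,0,0,0.02,0,0.055,1],[0,0,0,0.02,0,0.07,1],[0,0,0,0.02,0,0.077,1],[0,0,0,0.02,0,0.084,1],[0,0,0,0.02,0,0.084,1],[0,0,0,0.02,0,0.084,1],[0,0,0,0.02,0,0.084,1]]}}

```text
clock: 8.1
tcp_pos: [616.0, -119.8, 54.7]
ee_rot: [[-0.865, 0.502, -0.001], [0.502, 0.865, -0.0], [0.0, -0.001, -1.0]]
wrist_force: [-5.7, -0.1, 7.9]
gripper_width: 0.13
```

Contact is felt (+8 N). Releasing gently and lifting.

>>> {"name": "jog_arm", "arguments": {"plan": [[0,0,0,0,0,0,0.8],[0,0,0,0,0,0,0.7],[0,0,0,0,0,0,0.6],[0,0,0,0,0,0,0.6],[0,0,0,0,0,-0.1,0.5],[0,0,0,0,0,-0.3,0.4],[0,0,0,0,0,-0.55,0.3],[0,0,0,0,0,-0.8,0.3],[0,0,0,0,0,-0.95,0.3],[0,0,0,0,0,-0.95,0],[0,0,0,0,0,-0.95,0]]}}

```text
clock: 9.2
tcp_pos: [616.0, -120.0, 148.5]
ee_rot: [[-0.865, 0.502, -0.0], [0.502, 0.865, -0.0], [0.0, -0.0, -1.0]]
wrist_force: [-0.0, -0.9, -0.3]
gripper_width: 0.995
```

```bash
python3 wr.py w3; python3 back.py w3 447 83 60; python3 go.py 447 83 130 58
```

```text
at [ 615.5 -119.9  147.8] th 149.9 q7 0.82 w 1.004 F [ 0.7 -0.5 -0.4] t 9.2
[0.0, 0.0, 0.77, 0.62, 0.23, 0.05]
[0.0, 0.0, 0.76, 0.66, -0.03, 0.04]
[0.0, 0.0, 0.77, 0.59, -0.29, 0.05]
[0.0, 0.0, 0.76, 0.43, -0.5, 0.04]
->  [446.5  82.8 130.1]
```

View pics/w3.png

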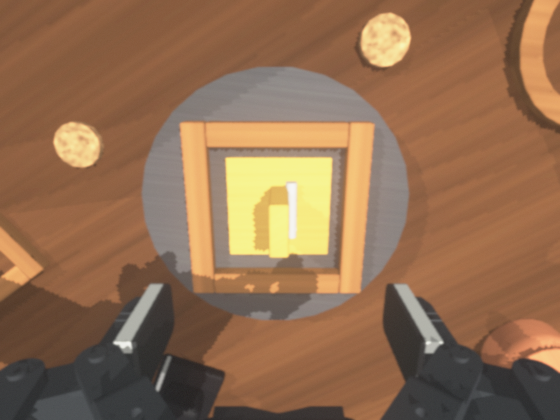

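The large square back lies flat and centred in its frame: plate (226–332, 157–257) px inside the rails. Next is the large round.

>>> {"name": "jog_arm", "arguments": {"plan": [[0,0,0.25,0.2,0.08,0.01,0],[0,0,0.5,0.42,0.16,0.03,0],[0,0,0.77,0.62,0.23,0.05,0]]}}

```text
clock: 9.55
tcp_pos: [572.6, -68.0, 142.3]
ee_rot: [[-0.594, 0.804, -0.003], [0.804, 0.594, 0.001], [0.002, -0.002, -1.0]]
wrist_force: [-0.3, 0.6, 0.1]
gripper_width: 1.0
```

>>> {"name": "jog_arm", "arguments": {"plan": [[0,0,0.25,0.22,-0.01,0.01,0],[0,0,0.5,0.44,-0.02,0.03,0],[0,0,0.76,0.66,-0.03,0.04,0]]}}

```text
clock: 9.85
tcp_pos: [530.6, -17.2, 138.4]
ee_rot: [[-0.236, 0.972, -0.003], [0.972, 0.236, 0.0], [0.001, -0.002, -1.0]]
wrist_force: [0.6, 1.0, 0.3]
gripper_width: 0.997
```

>>> {"name": "jog_arm", "arguments": {"plan": [[0,0,0.25,0.2,-0.1,0.01,0],[0,0,0.5,0.4,-0.2,0.03,0],[0,0,0.77,0.59,-0.29,0.05,0]]}}

```text
clock: 10.15
tcp_pos: [488.2, 33.0, 133.6]
ee_rot: [[0.164, 0.987, -0.002], [0.987, -0.164, -0.0], [-0.001, -0.002, -1.0]]
wrist_force: [-0.6, -0.0, -0.2]
gripper_width: 1.0
```

>>> {"name": "jog_arm", "arguments": {"plan": [[0,0,0.25,0.15,-0.17,0.01,0],[0,0,0.5,0.3,-0.34,0.03,0],[0,0,0.76,0.43,-0.5,0.04,0],[0,0,0.76,0.43,-0.5,0.04,0],[0,0,0.76,0.43,-0.5,0.04,0],[0,0,0.76,0.43,-0.5,0.04,0]]}}

```text
clock: 10.75
tcp_pos: [447.8, 82.0, 130.5]
ee_rot: [[0.528, 0.849, -0.0], [0.849, -0.528, -0.0], [-0.001, -0.0, -1.0]]
wrist_force: [0.8, 0.2, 0.7]
gripper_width: 0.997
```

```bash
python3 wr.py w4; python3 back.py w4 447 83 60; python3 frame.py w4 Flr 628 128; python3 go.py 447 83 70 58
```

```text
legtop 984 rect [[450.0, 83.2], [34.0, 11.5], 58.4] circ [450.2  83. ] z [46.9 48.3 49.3]
plate 572 rect [[450.2, 83.9], [69.8, 70.9], 65.7] circ [449.9  82.9] z [3.  4.3 5.5]
pin 479 rect [[440.3, 86.8], [43.8, 7.3], 56.7] circ [439.9  87.1] z [ 4.2 10.7 12.1]
Flr [630.3 130.7] 80.0 5359 cost 0.0127352385849022 z 12.1 extent [568.  68.   6.] [661. 158.  15.]
at [447.8  81.9 130.6] th 58.1 q7 -1.0 w 0.999 F [ 0.8  0.6 -0.7] t 10.8
[0.0, 0.0, 0.0, 0.01, -0.01, 0.61]
->  [447.5  83.3  69.6]
```

>>> {"name": "jog_arm", "arguments": {"plan": [[0,0,0,0.02,0.01,0.2,0],[0,0,0,0.02,0.01,0.45,0],[0,0,0,0.02,0.01,0.62,0],[0,0,0,0.02,0.01,0.7,0],[0,0,0,0.02,0.01,0.7,0],[0,0,0,0.02,0.01,0.7,0]]}}

```text
clock: 11.4
tcp_pos: [449.8, 83.9, 61.3]
ee_rot: [[0.529, 0.849, 0.001], [0.849, -0.529, 0.0], [0.0, 0.0, -1.0]]
wrist_force: [-0.2, 1.8, -0.2]
gripper_width: 0.999
```

```bash
python3 go.py 450.1 83.3 24.6 58.3
```

```text
at [449.8  83.9  61.3] th 58.1 q7 -1.07 w 0.999 F [-0.2  1.8 -0.2] t 11.4
[0.0, 0.0, -0.01, -0.0, 0.01, 0.37]
->  [450.6  83.3  24.3]
```

>>> {"name": "jog_arm", "arguments": {"plan": [[0,0,0,0,0,0.18,0],[0,0,0,0,0,0.3,0],[0,0,0,0,0,0.365,0],[0,0,0,0,0,0.365,0],[0,0,0,0,0,0.365,0.5],[0,0,0,0,0,0.365,0.75],[0,0,0,0,0,0.365,1],[0,0,0,0,0,0.365,1],[0,0,0,0,0,0.365,1],[0,0,0,0,0,0.365,1],[0,0,0,0,0,0.365,1],[0,0,0,0,0,0.365,1],[0,0,0,0,0,0.365,1],[0,0,0,0,0,0.365,1],[0,0,0,0,0,0.365,1]], "newtons": 50}}

```text
clock: 12.9
tcp_pos: [449.5, 84.0, 24.7]
ee_rot: [[0.529, 0.849, 0.001], [0.849, -0.529, -0.0], [0.0, 0.0, -1.0]]
wrist_force: [-0.7, -1.4, 5.1]
gripper_width: 0.134
```

>>> {"name": "jog_arm", "arguments": {"plan": [[0,0,0,0,0,-0.1,1],[0,0,0,0,0,-0.3,1],[0,0,0,0,0,-0.55,1],[0,0,0,0,0,-0.8,1],[0,0,0,0,0,-0.9,1],[0,0,0,0,0,-0.9,1],[0,0,0,0,0,-0.9,1]]}}

```text
clock: 13.6
tcp_pos: [448.7, 83.8, 113.8]
ee_rot: [[0.529, 0.849, -0.001], [0.849, -0.529, -0.0], [-0.001, -0.001, -1.0]]
wrist_force: [-0.0, -0.1, -2.3]
gripper_width: 0.133
```

```bash
python3 go.py 630.3 130.3 110 58
```

```text
at [448.7  83.8 113.8] th 58.1 q7 -1.03 w 0.133 F [-0.  -0.1 -2.3] t 13.6
[0.0, 0.0, 0.0, 0.68, 0.65, 0.02]
[0.0, 0.0, 0.0, 0.67, 0.65, 0.02]
->  [630.4 129.7 109.6]
```

>>> {"name": "jog_arm", "arguments": {"plan": [[0,0,0,0.12,0.12,0,1],[0,0,0,0.3,0.29,0,1],[0,0,0,0.5,0.48,0,1],[0,0,0,0.68,0.65,0,1]]}}

```text
clock: 14.0
tcp_pos: [540.4, 107.5, 112.7]
ee_rot: [[0.528, 0.849, -0.003], [0.849, -0.528, -0.001], [-0.002, -0.002, -1.0]]
wrist_force: [0.7, 0.1, -1.2]
gripper_width: 0.13
```

>>> {"name": "jog_arm", "arguments": {"plan": [[0,0,0,0.22,0.2,0,1],[0,0,0,0.44,0.42,0,1],[0,0,0,0.6,0.58,0,1],[0,0,0,0.67,0.65,0,1],[0,0,0,0.67,0.65,0,1],[0,0,0,0.67,0.65,0,1],[0,0,0,0.67,0.65,0,1]]}}

```text
clock: 14.7
tcp_pos: [629.4, 129.5, 113.8]
ee_rot: [[0.528, 0.849, -0.002], [0.849, -0.528, -0.001], [-0.002, -0.001, -1.0]]
wrist_force: [-0.9, 0.1, -1.5]
gripper_width: 0.128
```

```bash
python3 wr.py w5; python3 frame.py w5 Flr 630 129; python3 go.py 630 129.5 33 58.1
```

```text
Flr [630.8 129.9] 0.0 8025 cost 0.014773614852723996 z 12.3 extent [570.  75.   6.] [693. 192.  15.]
at [629.8 129.6 114.1] th 58.1 q7 -0.99 w 0.133 F [-0.2 -0.  -1.4] t 14.8
[0.0, 0.0, -0.0, 0.0, 0.0, 0.81]
->  [629.7 129.5  33.1]
```

View pics/w5.png

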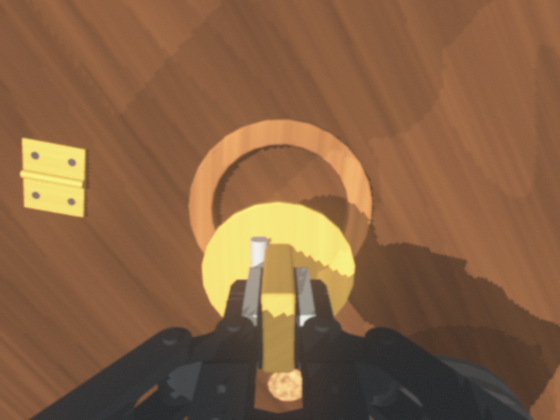

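The large round is held above its ring (ring centre about (280,205) px, plate in front through parallax). The yellow item at (54,177) is a loose hinge, so I leave it alone. Descending.

>>> {"name": "jog_arm", "arguments": {"plan": [[0,0,0,0,0,0.1,1],[0,0,0,0,0,0.3,1],[0,0,0,0,0,0.5,1],[0,0,0,0,0,0.68,1],[0,0,0,0,0,0.78,1],[0,0,0,0,0,0.81,1],[0,0,0,0,0,0.81,1],[0,0,0,0,0,0.81,1],[0,0,0,0,0,0.81,1]]}}

```text
clock: 15.65
tcp_pos: [631.7, 130.1, 34.3]
ee_rot: [[0.529, 0.849, 0.002], [0.849, -0.529, 0.0], [0.001, 0.001, -1.0]]
wrist_force: [-0.3, -0.5, -2.1]
gripper_width: 0.132
```

```bash
python3 go.py 630.3 129.7 24.7 58.1
```

```text
at [631.7 130.1  34.3] th 58.1 q7 -1.02 w 0.132 F [-0.3 -0.5 -2.1] t 15.7
[0.0, 0.0, -0.0, -0.01, -0.01, 0.1]
->  [630.3 129.8  24.3]
```

>>> {"name": "jog_arm", "arguments": {"plan": [[0,0,0,0,-0.01,0.035,1],[0,0,0,0,-0.01,0.065,1],[0,0,0,0,-0.01,0.08,1],[0,0,0,0,-0.01,0.088,1],[0,0,0,0,-0.01,0.095,1],[0,0,0,0,-0.01,0.095,1],[0,0,0,0,-0.01,0.095,1],[0,0,0,0,-0.01,0.095,1]]}}

```text
clock: 16.45
tcp_pos: [629.8, 130.4, 24.8]
ee_rot: [[0.529, 0.849, -0.001], [0.849, -0.529, -0.0], [-0.001, -0.0, -1.0]]
wrist_force: [-5.2, -1.7, 7.6]
gripper_width: 0.129
```

>>> {"name": "jog_arm", "arguments": {"plan": [[0,0,0,0,0,0,0.8],[0,0,0,0,0,0,0.7],[0,0,0,0,0,0,0.6],[0,0,0,0,0,0,0.6],[0,0,0,0,0,-0.1,0.5],[0,0,0,0,0,-0.3,0.4],[0,0,0,0,0,-0.55,0.3],[0,0,0,0,0,-0.8,0.3],[0,0,0,0,0,-0.95,0.3],[0,0,0,0,0,-0.95,0],[0,0,0,0,0,-0.95,0]]}}

```text
clock: 17.55
tcp_pos: [629.8, 130.3, 118.5]
ee_rot: [[0.529, 0.849, -0.0], [0.849, -0.529, -0.0], [-0.0, -0.0, -1.0]]
wrist_force: [-0.4, 0.7, 0.0]
gripper_width: 0.993
```

```bash
python3 wr.py w6; python3 back.py w6 630 130 42; python3 go.py 377 268 130 112
```

```text
legtop 1079 rect [[629.4, 130.3], [34.1, 11.6], 58.5] circ [629.3 130.5] z [46.9 48.3 49.3]
plate 3346 rect [[629.8, 131.4], [68.6, 70.8], 65.8] circ [629.  130.1] z [3.2 4.4 5.5]
pin 503 rect [[620.0, 133.7], [43.7, 7.1], 56.4] circ [620.6 133.3] z [ 4.3 10.8 12.1]
at [629.3 130.1 117.8] th 58.1 q7 -0.99 w 0.998 F [-0.6  0.   0.6] t 17.6
[0.0, 0.0, -0.6, -0.05, -0.96, -0.04]
[0.0, 0.0, -0.6, 0.24, -0.93, -0.04]
[0.0, 0.0, -0.6, 0.52, -0.8, -0.04]
->  [377.2 268.5 130.1]
```

Plate flat (z 3.2–5.5) and centred at (629.5,130.3) against the ring at (630.5,130). Next is the small square.

>>> {"name": "jog_arm", "arguments": {"plan": [[0,0,-0.2,-0.02,-0.32,-0.04,0],[0,0,-0.4,-0.03,-0.64,-0.04,0],[0,0,-0.6,-0.05,-0.96,-0.04,0]]}}

```text
clock: 17.9
tcp_pos: [544.1, 177.2, 121.5]
ee_rot: [[0.236, 0.972, -0.002], [0.972, -0.236, -0.0], [-0.001, -0.002, -1.0]]
wrist_force: [-0.4, 0.7, 0.6]
gripper_width: 0.998
```

>>> {"name": "jog_arm", "arguments": {"plan": [[0,0,-0.2,0.08,-0.31,-0.02,0],[0,0,-0.4,0.16,-0.62,-0.04,0],[0,0,-0.6,0.24,-0.93,-0.04,0]]}}

```text
clock: 18.2
tcp_pos: [459.5, 222.8, 125.8]
ee_rot: [[-0.076, 0.997, -0.002], [0.997, 0.076, -0.001], [-0.0, -0.002, -1.0]]
wrist_force: [-0.9, 0.2, 0.7]
gripper_width: 0.998
```

>>> {"name": "jog_arm", "arguments": {"plan": [[0,0,-0.2,0.17,-0.27,-0.02,0],[0,0,-0.4,0.35,-0.54,-0.04,0],[0,0,-0.6,0.52,-0.8,-0.04,0],[0,0,-0.6,0.52,-0.8,-0.04,0],[0,0,-0.6,0.52,-0.8,-0.04,0],[0,0,-0.6,0.52,-0.8,-0.04,0]]}}

```text
clock: 18.8
tcp_pos: [378.5, 268.0, 130.3]
ee_rot: [[-0.374, 0.927, -0.001], [0.927, 0.374, -0.001], [-0.0, -0.001, -1.0]]
wrist_force: [0.1, 0.0, 0.3]
gripper_width: 0.996
```

```bash
python3 wr.py w7; python3 back.py w7 377 268 45; python3 frame.py w7 Fsr 536 395; python3 go.py 377 268 60 112
```

```text
legtop 942 rect [[379.1, 269.3], [11.4, 34.5], 22.5] circ [379.1 269.3] z [47.  48.2 49.3]
plate 255 rect [[379.3, 269.3], [52.2, 52.3], 22.6] circ [379.2 269.4] z [2.4 4.  5.7]
pin 512 rect [[387.6, 271.1], [7.8, 43.3], 22.8] circ [387.3 271.1] z [ 8.6 10.9 47.4]
Fsr [538.1 398.8] 40.0 4811 cost 0.012050726167499332 z 12.2 extent [486. 347.   6.] [560. 435.  15.]
at [378.7 267.9 130.4] th 111.9 q7 -0.66 w 0.998 F [ 0.4  0.3 -0.4] t 18.9
[0.0, 0.0, -0.0, 0.01, -0.01, 0.7]
->  [377.3 268.5  60.4]
```

View pics/w7.png

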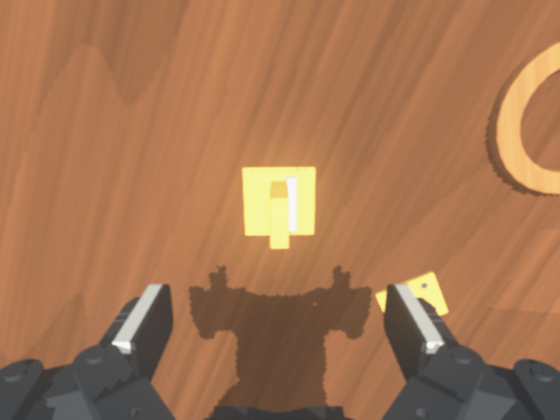

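The small square back is at (279,201) px with its leg vertical in view and clear space around. Picking it.

>>> {"name": "jog_arm", "arguments": {"plan": [[0,0,-0.02,0.01,0.01,0.2,0],[0,0,-0.02,0.01,0.01,0.45,0],[0,0,-0.02,0.01,0.01,0.62,0],[0,0,-0.02,0.01,0.01,0.7,0],[0,0,-0.02,0.01,0.01,0.7,0],[0,0,-0.02,0.01,0.01,0.7,0]]}}

```text
clock: 19.45
tcp_pos: [379.0, 270.2, 61.3]
ee_rot: [[-0.385, 0.923, 0.001], [0.923, 0.385, 0.0], [0.0, 0.001, -1.0]]
wrist_force: [0.7, 0.3, 0.2]
gripper_width: 1.004
```

```bash
python3 go.py 379.1 269.3 24.6 112.5
```

```text
at [379.  270.2  61.3] th 112.7 q7 -0.75 w 1.004 F [0.7 0.3 0.2] t 19.4
[0.0, 0.0, 0.01, -0.01, -0.0, 0.37]
->  [379.4 269.2  24.3]
```

>>> {"name": "jog_arm", "arguments": {"plan": [[0,0,0,-0.01,0,0.18,0],[0,0,0,-0.01,0,0.3,0],[0,0,0,-0.01,0,0.365,0],[0,0,0,-0.01,0,0.365,0],[0,0,0,-0.01,0,0.365,0.5],[0,0,0,-0.01,0,0.365,0.75],[0,0,0,-0.01,0,0.365,1],[0,0,0,-0.01,0,0.365,1],[0,0,0,-0.01,0,0.365,1],[0,0,0,-0.01,0,0.365,1],[0,0,0,-0.01,0,0.365,1],[0,0,0,-0.01,0,0.365,1],[0,0,0,-0.01,0,0.365,1],[0,0,0,-0.01,0,0.365,1],[0,0,0,-0.01,0,0.365,1]], "newtons": 50}}

```text
clock: 20.95
tcp_pos: [379.1, 269.3, 24.6]
ee_rot: [[-0.386, 0.923, 0.0], [0.923, 0.386, 0.0], [-0.0, 0.0, -1.0]]
wrist_force: [0.3, -1.6, 5.2]
gripper_width: 0.134
```

>>> {"name": "jog_arm", "arguments": {"plan": [[0,0,0,0,0,-0.1,1],[0,0,0,0,0,-0.3,1],[0,0,0,0,0,-0.55,1],[0,0,0,0,0,-0.8,1],[0,0,0,0,0,-1,1],[0,0,0,0,0,-1,1],[0,0,0,0,0,-1,1]]}}

```text
clock: 21.65
tcp_pos: [378.8, 268.8, 124.4]
ee_rot: [[-0.385, 0.923, 0.0], [0.923, 0.385, -0.0], [-0.0, 0.0, -1.0]]
wrist_force: [0.0, -0.9, -1.8]
gripper_width: 0.132
```

```bash
python3 go.py 530 0 160 105 524 -373 130 95.5
```

```text
at [378.8 268.8 124.4] th 112.7 q7 -0.66 w 0.132 F [ 0.  -0.9 -1.8] t 21.6
[0.0, 0.0, 0.09, -1.02, 0.12, -0.12]
[0.0, 0.0, 0.08, -1.01, 0.17, -0.12]
[0.0, 0.0, 0.09, -1.01, 0.21, -0.12]
->  [5.302e+02 3.000e-01 1.604e+02]
[0.0, 0.0, 0.08, -0.9, -0.25, 0.08]
[0.0, 0.0, 0.08, -0.91, -0.22, 0.07]
[0.0, 0.0, 0.08, -0.91, -0.18, 0.08]
[0.0, 0.0, 0.07, -0.92, -0.14, 0.07]
->  [ 523.9 -372.5  130.5]
```

>>> {"name": "jog_arm", "arguments": {"plan": [[0,0,0.02,-0.15,0.02,-0.04,1],[0,0,0.04,-0.36,0.04,-0.08,1],[0,0,0.06,-0.58,0.07,-0.12,1],[0,0,0.08,-0.8,0.1,-0.12,1],[0,0,0.09,-1,0.12,-0.12,1]]}}

```text
clock: 22.15
tcp_pos: [428.1, 180.1, 135.2]
ee_rot: [[-0.341, 0.94, -0.002], [0.94, 0.341, -0.001], [-0.0, -0.002, -1.0]]
wrist_force: [0.2, 0.4, -1.6]
gripper_width: 0.135
```

>>> {"name": "jog_arm", "arguments": {"plan": [[0,0,0.02,-0.25,0.04,-0.04,1],[0,0,0.04,-0.5,0.08,-0.08,1],[0,0,0.06,-0.75,0.13,-0.12,1],[0,0,0.08,-1,0.17,-0.12,1]]}}

```text
clock: 22.55
tcp_pos: [478.5, 92.3, 147.5]
ee_rot: [[-0.302, 0.953, -0.002], [0.953, 0.302, -0.0], [0.0, -0.002, -1.0]]
wrist_force: [0.8, 0.6, -2.4]
gripper_width: 0.13
```

>>> {"name": "jog_arm", "arguments": {"plan": [[0,0,0.02,-0.25,0.05,-0.04,1],[0,0,0.04,-0.5,0.1,-0.08,1],[0,0,0.06,-0.75,0.15,-0.12,1],[0,0,0.09,-1,0.2,-0.12,1]]}}

```text
clock: 22.95
tcp_pos: [527.6, 3.1, 159.3]
ee_rot: [[-0.257, 0.967, -0.002], [0.967, 0.257, -0.0], [0.0, -0.002, -1.0]]
wrist_force: [1.0, 0.0, -1.8]
gripper_width: 0.133
```

>>> {"name": "jog_arm", "arguments": {"plan": [[0,0,0.02,-0.22,-0.06,0.02,1],[0,0,0.04,-0.45,-0.12,0.04,1],[0,0,0.06,-0.68,-0.19,0.06,1],[0,0,0.08,-0.9,-0.25,0.08,1]]}}

```text
clock: 23.35
tcp_pos: [525.6, -90.3, 150.6]
ee_rot: [[-0.216, 0.976, -0.003], [0.976, 0.216, 0.0], [0.001, -0.003, -1.0]]
wrist_force: [-0.1, 0.6, -1.3]
gripper_width: 0.128
```

>>> {"name": "jog_arm", "arguments": {"plan": [[0,0,0.02,-0.22,-0.06,0.02,1],[0,0,0.04,-0.45,-0.11,0.04,1],[0,0,0.06,-0.68,-0.17,0.06,1],[0,0,0.08,-0.91,-0.22,0.07,1]]}}

```text
clock: 23.75
tcp_pos: [523.7, -183.6, 143.5]
ee_rot: [[-0.175, 0.985, -0.003], [0.985, 0.175, 0.001], [0.001, -0.003, -1.0]]
wrist_force: [0.1, -0.2, -1.9]
gripper_width: 0.129
```

```bash
python3 go.py 524 -373 130 95.5
```

```text
at [ 523.7 -183.6  143.5] th 100.1 q7 0.19 w 0.129 F [ 0.1 -0.2 -1.9] t 23.8
[0.0, 0.0, 0.08, -0.93, -0.16, 0.07]
[0.0, 0.0, 0.07, -0.94, -0.13, 0.06]
->  [ 523.8 -372.8  130.3]
```

>>> {"name": "jog_arm", "arguments": {"plan": [[0,0,0.02,-0.23,-0.04,0.02,1],[0,0,0.04,-0.46,-0.08,0.04,1],[0,0,0.06,-0.7,-0.12,0.06,1],[0,0,0.08,-0.93,-0.16,0.07,1]]}}

```text
clock: 24.15
tcp_pos: [524.5, -277.9, 136.5]
ee_rot: [[-0.134, 0.991, -0.003], [0.991, 0.134, 0.001], [0.002, -0.003, -1.0]]
wrist_force: [0.1, -0.2, -2.6]
gripper_width: 0.132
```

>>> {"name": "jog_arm", "arguments": {"plan": [[0,0,0.02,-0.25,-0.03,0.02,1],[0,0,0.04,-0.5,-0.07,0.04,1],[0,0,0.06,-0.75,-0.1,0.06,1],[0,0,0.07,-0.9,-0.12,0.06,1],[0,0,0.07,-0.94,-0.13,0.06,1],[0,0,0.07,-0.94,-0.13,0.06,1],[0,0,0.07,-0.94,-0.13,0.06,1],[0,0,0.07,-0.94,-0.13,0.06,1]]}}

```text
clock: 24.95
tcp_pos: [525.9, -370.5, 132.5]
ee_rot: [[-0.1, 0.995, 0.0], [0.995, 0.1, 0.001], [0.001, 0.0, -1.0]]
wrist_force: [-0.4, -0.3, -1.5]
gripper_width: 0.131
```

```bash
python3 wr.py w8; python3 frame.py w8 Fss 524 -373; python3 go.py 524 -373 40 95.5
```

```text
Fss [ 526.3 -370.7] 5.429238481807929 7309 cost 0.01293087101044118 z 12.2 extent [ 471. -427.    6.] [ 582. -315.   15.]
at [ 525.8 -370.8  132.5] th 95.7 q7 0.43 w 0.132 F [-0.7  0.5 -1.1] t 25.0
[0.0, 0.0, 0.01, -0.02, -0.02, 0.93]
->  [ 524.1 -372.9   39.5]
```

View pics/w8.png

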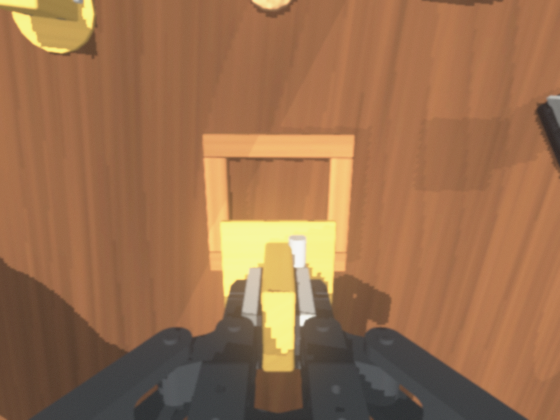

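The small square frame (203–354, 135–268 px) is aligned with the held plate, and the tool is already over its centre (526,-371). Descending.

>>> {"name": "jog_arm", "arguments": {"plan": [[0,0,0,0,0,0.12,1],[0,0,0,0,0,0.34,1],[0,0,0,0,0,0.58,1],[0,0,0,0,0,0.8,1],[0,0,0,0,0,0.94,1],[0,0,0,0,0,0.98,1],[0,0,0,0,0,0.98,1],[0,0,0,0,0,0.98,1],[0,0,0,0,0,0.98,1]]}}

```text
clock: 25.9
tcp_pos: [526.1, -372.7, 35.6]
ee_rot: [[-0.097, 0.995, 0.002], [0.995, 0.097, -0.001], [-0.001, 0.002, -1.0]]
wrist_force: [0.4, -0.1, -2.0]
gripper_width: 0.132
```

```bash
python3 go.py 526.3 -370.7 24.5 95.5
```

```text
at [ 526.1 -372.7   35.6] th 95.6 q7 0.39 w 0.132 F [ 0.4 -0.1 -2. ] t 25.9
[0.0, 0.0, 0.0, 0.02, 0.0, 0.11]
->  [ 526.  -370.7   24.6]
```

>>> {"name": "jog_arm", "arguments": {"plan": [[0,0,0,0.02,0,0.04,1],[0,0,0,0.02,0,0.07,1],[0,0,0,0.02,0,0.09,1],[0,0,0,0.02,0,0.1,1],[0,0,0,0.02,0,0.108,1],[0,0,0,0.02,0,0.108,1],[0,0,0,0.02,0,0.108,1],[0,0,0,0.02,0,0.108,1]]}}

```text
clock: 26.7
tcp_pos: [525.0, -370.0, 24.7]
ee_rot: [[-0.097, 0.995, -0.001], [0.995, 0.097, 0.0], [0.0, -0.001, -1.0]]
wrist_force: [-3.9, 2.8, 9.5]
gripper_width: 0.13
```

>>> {"name": "jog_arm", "arguments": {"plan": [[0,0,0,0,0,0,0.8],[0,0,0,0,0,0,0.7],[0,0,0,0,0,0,0.6],[0,0,0,0,0,0,0.6],[0,0,0,0,0,-0.1,0.5],[0,0,0,0,0,-0.3,0.4],[0,0,0,0,0,-0.55,0.3],[0,0,0,0,0,-0.8,0.3],[0,0,0,0,0,-0.97,0.3],[0,0,0,0,0,-0.97,0],[0,0,0,0,0,-0.97,0]]}}

```text
clock: 27.8
tcp_pos: [525.0, -370.2, 120.6]
ee_rot: [[-0.097, 0.995, 0.0], [0.995, 0.097, -0.0], [-0.0, 0.0, -1.0]]
wrist_force: [-0.4, 0.8, 0.7]
gripper_width: 0.996
```

```bash
python3 wr.py w9; python3 back.py w9 525 -370 38; python3 back.py w9 367 -256 40; python3 go.py 368 -256 125 -1;python3 go.py 368 -256 125 179
```

```text
legtop 1057 rect [[525.6, -369.4], [11.7, 33.7], 5.2] circ [ 525.6 -369.5] z [47.  48.3 49.3]
plate 294 rect [[526.0, -375.6], [51.9, 64.1], 5.7] circ [ 525.7 -371.1] z [2.2 4.1 6.2]
pin 417 rect [[534.1, -369.1], [7.5, 40.4], 6.5] circ [ 534.  -369.1] z [ 8.8 10.9 12.3]
legtop 189 rect [[382.4, -262.0], [15.0, 3.2], 8.0] circ [ 382.3 -261.3] z [44.7 47.8 49.1]
plate 378 rect [[374.1, -268.9], [51.8, 26.3], 11.9] circ [ 372.  -259.1] z [3.3 4.4 5.5]
at [ 524.5 -370.   119.8] th 95.6 q7 0.42 w 1.0 F [-0.3 -0.  -0.5] t 27.9
[0.0, 0.0, 0.8, 0.32, -0.36, -0.01]
[0.0, 0.0, 0.81, 0.15, -0.46, -0.01]
[0.0, 0.0, 0.8, -0.06, -0.48, -0.01]
[0.0, 0.0, 0.81, -0.25, -0.42, -0.02]
->  [ 367.8 -256.   125.1]
at [ 524.5 -370.   119.8] th 95.6 q7 0.42 w 1.0 F [-0.3 -0.  -0.5] t 27.9
[0.0, 0.0, -0.93, 0.43, -0.48, -0.02]
[0.0, 0.0, -0.93, 0.6, -0.23, -0.01]
[0.0, 0.0, -0.92, 0.64, 0.09, -0.02]
->  [ 368.4 -255.9  125.1]
```

The small square is in and flat, centred at (525.6,-370). Last is the small round.

>>> {"name": "jog_arm", "arguments": {"plan": [[0,0,-0.23,0.11,-0.12,-0.02,0],[0,0,-0.46,0.22,-0.24,-0.02,0],[0,0,-0.7,0.33,-0.36,-0.02,0],[0,0,-0.93,0.43,-0.48,-0.02,0]]}}

```text
clock: 28.25
tcp_pos: [471.9, -331.0, 121.2]
ee_rot: [[-0.556, 0.831, -0.002], [0.831, 0.556, 0.002], [0.002, -0.001, -1.0]]
wrist_force: [-0.0, 0.1, 0.7]
gripper_width: 1.002
```

>>> {"name": "jog_arm", "arguments": {"plan": [[0,0,-0.23,0.15,-0.06,-0.01,0],[0,0,-0.46,0.3,-0.12,-0.01,0],[0,0,-0.7,0.45,-0.17,-0.01,0],[0,0,-0.93,0.6,-0.23,-0.01,0]]}}

```text
clock: 28.65
tcp_pos: [419.7, -293.8, 122.5]
ee_rot: [[-0.88, 0.474, -0.002], [0.474, 0.88, 0.002], [0.002, 0.001, -1.0]]
wrist_force: [-0.3, -0.3, -0.1]
gripper_width: 1.0
```

>>> {"name": "jog_arm", "arguments": {"plan": [[0,0,-0.23,0.16,0.02,-0.02,0],[0,0,-0.46,0.32,0.04,-0.02,0],[0,0,-0.7,0.48,0.07,-0.02,0],[0,0,-0.92,0.64,0.09,-0.02,0],[0,0,-0.92,0.64,0.09,-0.02,0],[0,0,-0.92,0.64,0.09,-0.02,0],[0,0,-0.92,0.64,0.09,-0.02,0]]}}

```text
clock: 29.35
tcp_pos: [369.8, -256.7, 125.5]
ee_rot: [[-1.0, 0.02, 0.001], [0.02, 1.0, 0.0], [-0.001, 0.0, -1.0]]
wrist_force: [1.6, -0.9, 0.3]
gripper_width: 1.0
```

```bash
python3 wr.py w10; python3 back.py w10 368 -256 40; python3 go.py 368 -256 60 179
```

```text
legtop 545 rect [[371.3, -256.5], [34.1, 11.7], 0.0] circ [ 371.2 -256.5] z [46.4 48.2 49.3]
plate 990 rect [[369.5, -256.5], [47.6, 51.4], 9.1] circ [ 371.1 -256.1] z [3.1 4.3 5.5]
pin 572 rect [[373.5, -247.2], [8.1, 44.1], 89.7] circ [ 373.5 -247.2] z [ 5.8 10.9 47.9]
at [ 369.9 -256.6  125.5] th 178.9 q7 1.59 w 0.997 F [ 0.3 -0.6 -0.3] t 29.4
[0.0, 0.0, -0.0, 0.02, 0.01, 0.66]
->  [ 367.9 -255.6   59.5]
```

View pics/w10.png

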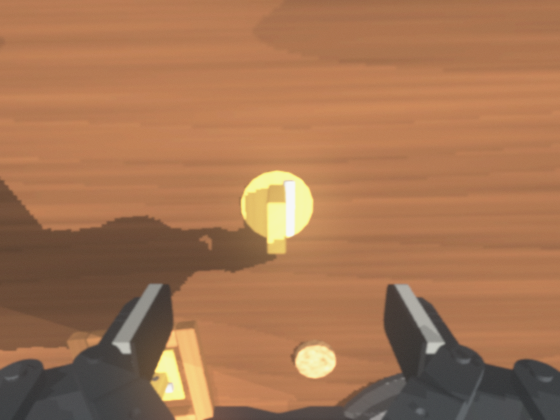

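The small round back is at (277,205) px, leg vertical in view, with nothing near the fingers. Picking it.

>>> {"name": "jog_arm", "arguments": {"plan": [[0,0,-0.02,-0.01,0,0.2,0],[0,0,-0.02,-0.01,0,0.45,0],[0,0,-0.02,-0.01,0,0.6,0],[0,0,-0.02,-0.01,0,0.65,0],[0,0,-0.02,-0.01,0,0.65,0],[0,0,-0.02,-0.01,0,0.65,0]]}}

```text
clock: 30.0
tcp_pos: [370.8, -256.5, 61.1]
ee_rot: [[-1.0, 0.007, 0.001], [0.007, 1.0, -0.001], [-0.001, -0.001, -1.0]]
wrist_force: [0.3, 0.7, 0.8]
gripper_width: 0.998
```

```bash
python3 go.py 371.3 -256.5 24.6 179.5
```

```text
at [ 370.8 -256.5   61.1] th 179.6 q7 1.48 w 0.998 F [0.3 0.7 0.8] t 30.0
[0.0, 0.0, 0.0, -0.01, -0.0, 0.37]
->  [ 371.8 -256.5   24.1]
```

>>> {"name": "jog_arm", "arguments": {"plan": [[0,0,0,0,0,0.18,0],[0,0,0,0,0,0.3,0],[0,0,0,0,0,0.365,0],[0,0,0,0,0,0.365,0],[0,0,0,0,0,0.365,0.5],[0,0,0,0,0,0.365,0.75],[0,0,0,0,0,0.365,1],[0,0,0,0,0,0.365,1],[0,0,0,0,0,0.365,1],[0,0,0,0,0,0.365,1],[0,0,0,0,0,0.365,1],[0,0,0,0,0,0.365,1],[0,0,0,0,0,0.365,1],[0,0,0,0,0,0.365,1],[0,0,0,0,0,0.365,1]], "newtons": 50}}

```text
clock: 31.5
tcp_pos: [370.2, -256.4, 24.4]
ee_rot: [[-1.0, 0.007, 0.0], [0.007, 1.0, -0.0], [-0.0, -0.0, -1.0]]
wrist_force: [-0.6, -0.5, 5.0]
gripper_width: 0.131
```

>>> {"name": "jog_arm", "arguments": {"plan": [[0,0,0,0,0,-0.1,1],[0,0,0,0,0,-0.3,1],[0,0,0,0,0,-0.55,1],[0,0,0,0,0,-0.8,1],[0,0,0,0,0,-1,1],[0,0,0,0,0,-1,1],[0,0,0,0,0,-1,1]]}}

```text
clock: 32.2
tcp_pos: [369.7, -256.4, 124.1]
ee_rot: [[-1.0, 0.008, 0.0], [0.008, 1.0, -0.0], [-0.0, -0.0, -1.0]]
wrist_force: [-0.8, 0.1, -2.3]
gripper_width: 0.13
```

```bash
python3 go.py 510 0 160 179.5 538 398 130 179.5
```

```text
at [ 369.7 -256.4  124.1] th 179.6 q7 1.59 w 0.13 F [-0.8  0.1 -2.3] t 32.2
[0.0, 0.0, 0.0, -0.46, 0.86, -0.12]
[0.0, 0.0, 0.0, -0.46, 0.86, -0.12]
[0.0, 0.0, 0.0, -0.46, 0.85, -0.12]
->  [ 5.097e+02 -4.000e-01  1.600e+02]
[0.0, 0.0, 0.0, -0.06, 1.0, 0.07]
[0.0, 0.0, 0.0, -0.06, 1.0, 0.08]
[0.0, 0.0, 0.0, -0.07, 0.99, 0.07]
[0.0, 0.0, 0.0, -0.06, 1.0, 0.08]
->  [537.7 398.4 129.8]
```

>>> {"name": "jog_arm", "arguments": {"plan": [[0,0,0,-0.08,0.14,-0.04,1],[0,0,0,-0.19,0.36,-0.08,1],[0,0,0,-0.32,0.6,-0.12,1],[0,0,0,-0.46,0.86,-0.12,1]]}}

```text
clock: 32.6
tcp_pos: [417.0, -168.6, 135.8]
ee_rot: [[-1.0, 0.007, -0.001], [0.007, 1.0, 0.001], [0.001, 0.001, -1.0]]
wrist_force: [-0.1, -0.3, -0.8]
gripper_width: 0.13
```

>>> {"name": "jog_arm", "arguments": {"plan": [[0,0,0,-0.13,0.25,-0.04,1],[0,0,0,-0.27,0.5,-0.08,1],[0,0,0,-0.4,0.75,-0.12,1],[0,0,0,-0.46,0.86,-0.12,1]]}}

```text
clock: 33.0
tcp_pos: [464.4, -80.8, 148.1]
ee_rot: [[-1.0, 0.003, 0.001], [0.003, 1.0, 0.002], [-0.001, 0.002, -1.0]]
wrist_force: [0.3, 0.2, -1.9]
gripper_width: 0.132
```

>>> {"name": "jog_arm", "arguments": {"plan": [[0,0,0,-0.13,0.25,-0.04,1],[0,0,0,-0.27,0.5,-0.08,1],[0,0,0,-0.4,0.75,-0.12,1],[0,0,0,-0.46,0.86,-0.12,1]]}}

```text
clock: 33.4
tcp_pos: [510.5, 3.7, 160.0]
ee_rot: [[-1.0, 0.004, 0.0], [0.004, 1.0, 0.001], [-0.0, 0.001, -1.0]]
wrist_force: [-0.2, 0.7, -1.2]
gripper_width: 0.135
```

>>> {"name": "jog_arm", "arguments": {"plan": [[0,0,0,-0.02,0.25,0.02,1],[0,0,0,-0.03,0.5,0.04,1],[0,0,0,-0.05,0.75,0.06,1],[0,0,0,-0.06,1,0.07,1]]}}

```text
clock: 33.8
tcp_pos: [515.8, 100.5, 151.9]
ee_rot: [[-1.0, 0.008, -0.002], [0.008, 1.0, -0.001], [0.002, -0.001, -1.0]]
wrist_force: [-0.0, -1.4, -1.0]
gripper_width: 0.13
```

>>> {"name": "jog_arm", "arguments": {"plan": [[0,0,0,-0.02,0.25,0.02,1],[0,0,0,-0.03,0.5,0.04,1],[0,0,0,-0.05,0.75,0.06,1],[0,0,0,-0.06,1,0.07,1]]}}

```text
clock: 34.2
tcp_pos: [522.8, 200.3, 144.8]
ee_rot: [[-1.0, 0.008, -0.002], [0.008, 1.0, -0.002], [0.002, -0.002, -1.0]]
wrist_force: [0.5, 1.2, -0.4]
gripper_width: 0.135
```

```bash
python3 go.py 538 398.5 128 179.5
```

```text
at [522.8 200.3 144.8] th 179.5 q7 0.66 w 0.135 F [ 0.5  1.2 -0.4] t 34.2
[0.0, 0.0, 0.0, -0.07, 0.99, 0.08]
[0.0, 0.0, 0.0, -0.07, 0.99, 0.08]
->  [538.4 398.1 128.4]
```

>>> {"name": "jog_arm", "arguments": {"plan": [[0,0,0,-0.02,0.25,0.02,1],[0,0,0,-0.03,0.5,0.04,1],[0,0,0,-0.05,0.75,0.06,1],[0,0,0,-0.07,0.99,0.08,1]]}}

```text
clock: 34.6
tcp_pos: [530.7, 299.3, 136.7]
ee_rot: [[-1.0, 0.008, -0.001], [0.008, 1.0, -0.002], [0.001, -0.002, -1.0]]
wrist_force: [-0.4, -0.7, -1.2]
gripper_width: 0.132
```

>>> {"name": "jog_arm", "arguments": {"plan": [[0,0,0,-0.02,0.25,0.02,1],[0,0,0,-0.03,0.5,0.04,1],[0,0,0,-0.05,0.75,0.06,1],[0,0,0,-0.06,0.92,0.08,1],[0,0,0,-0.07,0.97,0.08,1],[0,0,0,-0.07,0.97,0.08,1],[0,0,0,-0.07,0.97,0.08,1],[0,0,0,-0.07,0.97,0.08,1]]}}

```text
clock: 35.4
tcp_pos: [539.3, 394.9, 129.9]
ee_rot: [[-1.0, 0.009, 0.0], [0.009, 1.0, -0.001], [-0.0, -0.001, -1.0]]
wrist_force: [0.1, -0.3, -1.5]
gripper_width: 0.132
```

```bash
python3 wr.py w11; python3 frame.py w11 Fsr 538 398; python3 go.py 538 398.5 34 179.5
```

```text
Fsr [538.2 398.9] 59.99999999999999 6240 cost 0.015368557759223281 z 12.3 extent [486. 347.   6.] [575. 450.  15.]
at [539.3 395.1 130. ] th 179.5 q7 0.44 w 0.139 F [ 0.6 -0.7 -1.2] t 35.5
[0.0, 0.0, 0.0, 0.01, 0.03, 0.96]
->  [538.3 398.   34. ]
```

View pics/w11.png

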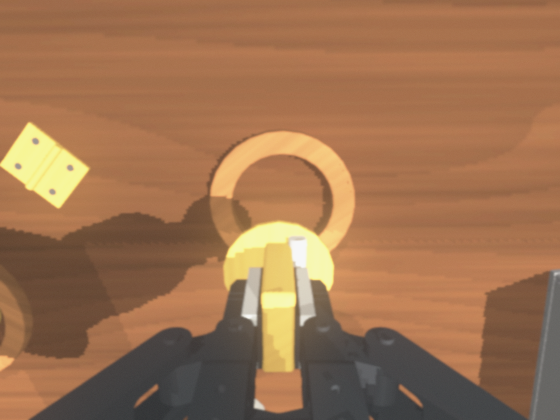

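The ring centre is at about (283,200) px and the held plate hangs in front of it, with a 4 mm correction needed in y. Descending.

>>> {"name": "jog_arm", "arguments": {"plan": [[0,0,0,0.01,0.04,0.12,1],[0,0,0,0.01,0.04,0.34,1],[0,0,0,0.01,0.04,0.58,1],[0,0,0,0.01,0.04,0.8,1],[0,0,0,0.01,0.04,0.92,1],[0,0,0,0.01,0.04,0.95,1],[0,0,0,0.01,0.04,0.95,1],[0,0,0,0.01,0.04,0.95,1],[0,0,0,0.01,0.04,0.95,1]]}}

```text
clock: 36.35
tcp_pos: [538.4, 401.2, 36.3]
ee_rot: [[-1.0, 0.007, 0.001], [0.007, 1.0, 0.001], [-0.001, 0.001, -1.0]]
wrist_force: [-0.6, 0.1, -0.6]
gripper_width: 0.132
```

```bash
python3 go.py 537.5 398.8 24.5 179.5
```

```text
at [538.4 401.2  36.3] th 179.6 q7 0.38 w 0.132 F [-0.6  0.1 -0.6] t 36.4
[0.0, 0.0, 0.0, 0.01, -0.02, 0.12]
->  [537.4 399.2  24.3]
```

>>> {"name": "jog_arm", "arguments": {"plan": [[0,0,0,0.01,-0.02,0.04,1],[0,0,0,0.01,-0.02,0.08,1],[0,0,0,0.01,-0.02,0.098,1],[0,0,0,0.01,-0.02,0.108,1],[0,0,0,0.01,-0.02,0.117,1],[0,0,0,0.01,-0.02,0.117,1],[0,0,0,0.01,-0.02,0.117,1],[0,0,0,0.01,-0.02,0.117,1]]}}

```text
clock: 37.15
tcp_pos: [536.6, 398.3, 24.5]
ee_rot: [[-1.0, 0.007, -0.0], [0.007, 1.0, -0.001], [0.0, -0.001, -1.0]]
wrist_force: [-2.8, -4.0, 9.2]
gripper_width: 0.132
```

>>> {"name": "jog_arm", "arguments": {"plan": [[0,0,0,0,0,0,0.8],[0,0,0,0,0,0,0.7],[0,0,0,0,0,0,0.6],[0,0,0,0,0,0,0.6],[0,0,0,0,0,-0.1,0.5],[0,0,0,0,0,-0.3,0.4],[0,0,0,0,0,-0.55,0.3],[0,0,0,0,0,-0.8,0.3],[0,0,0,0,0,-1,0.3],[0,0,0,0,0,-1,0],[0,0,0,0,0,-1,0],[0,0,0,0,0,-1,0]]}}

```text
clock: 38.35
tcp_pos: [536.4, 398.0, 122.6]
ee_rot: [[-1.0, 0.007, -0.001], [0.007, 1.0, -0.001], [0.001, -0.001, -1.0]]
wrist_force: [-0.2, -0.3, -0.1]
gripper_width: 1.004
```

```bash
python3 wr.py w12; python3 back.py w12 538 398 34; python3 go.py
python3 - <<'E'
from workcell import cams
import cv2
g=cams.grab_frame("top")["frame"]; cv2.imwrite("pics/top9.png",g[:,:,::-1])
E
```

```text
legtop 475 rect [[537.7, 399.8], [11.1, 34.0], 89.3] circ [537.7 399.8] z [46.2 48.2 49.2]
plate 828 rect [[536.3, 399.5], [48.6, 51.0], 5.6] circ [537.8 399.9] z [3.2 4.4 5.5]
pin 533 rect [[539.6, 409.0], [43.3, 7.7], 1.3] circ [539.6 408. ] z [ 7.7 11.  47.5]
at [536.3 397.9 122.3] th 179.6 q7 0.43 w 0.999 F [-0.8 -0.  -0.8] t 38.4
```

View pics/w12.png

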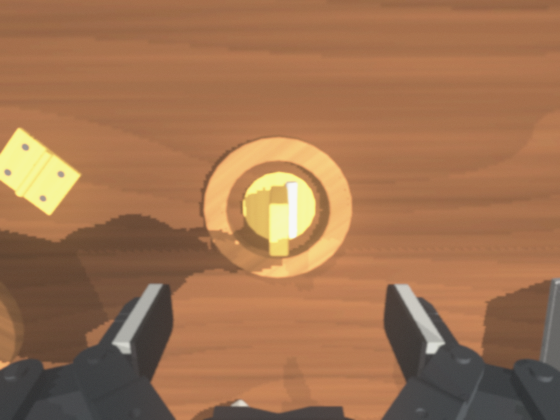

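View pics/top9.png

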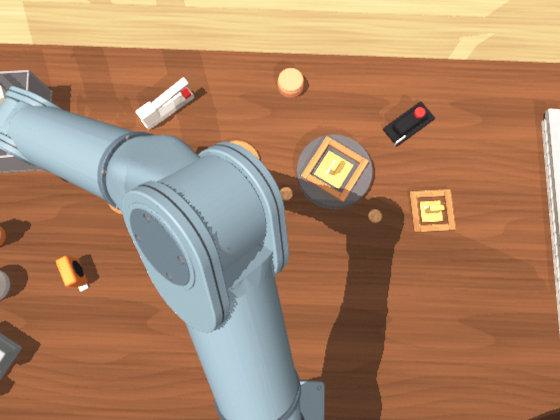

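The small round back sits inside its ring, about (279,207) px. In the top view both square backs are in their frames, at (335,168) and (432,211), and the corks at (286,193) and (375,215) have not moved. The arm hides the round ones there, but the wrist camera checked those. The arm is clear, so I hand in.

```bash
python3 -c "
from workcell import manip; print(manip.sign_off())"
```

```text
the job is handed in; nothing more can be done
None
```

All four brass backs are lying flat in their matching oak frames, and the job was handed in at about 38 s of the 122 s allowed. I placed them in the order large square, large round, small square, small round. Each was lowered until contact (about 8–10 N at the wrist) before release.

- **Fit:** The wrist camera, after each release, showed the three bench-level plates flat and within about 2 mm of their frame centres. For the large square I checked the picture only, and it sits centred inside its rails.
- **Cork pads:** Both are at the same pixel positions in the last top view as at the start.
- **Not double-checked:** In that last top view the arm hid both round frames, so they were confirmed only by the wrist camera.
- **Disagreement:** The top and side cameras differed by about 4–5 mm on the frame positions, so I placed by the close-up wrist readings instead.
- **Arm state:** The gripper was open and about 100 mm above the last back, touching nothing. No force I read came near the limits.

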